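# Pack the sleeve away and fold down the propped lid

## Robot

A 7-joint arm with a two-finger parallel gripper is mounted at the origin on a cart in front of the work surface, level with it; the furniture and walls round the work are solid. World frame = base frame: x ahead of the robot, y to its left, z up, the work surface at z = 0. Lengths are in m, angles in degrees, forces in N, time in s.
With the tool pointing down it reaches from about 0.4 to 0.9 m from the base axis. Payload 5.6 kg.
Tool frame: the origin (TCP) lies between the finger pads; the fingertips stand 22 mm ahead of it and the grasp point (between the pads) lies 3 mm ahead of it; z points along the fingers, y is the line along which they close (so a half turn about z gives the same grasp; the last joint's range is limited). The gripper opens to 92 mm and grips with 3 to 60 N. Pads are 20 mm wide; open, the fingers measure 128 mm over their backs; the gripper's body (75 mm by 189 mm) begins 69 mm behind the grasp point.
Start: joints at [-67.953, 26.786, -0.665, 91.828, 0.344, 61.387, -3.226], TCP at [0.27, 0.591, 0.237] pointing down, gripper open.
Joint ranges: [-144.91, 144.91], [-17.63, 115.5], [-89.93, 88.59], [15.96, 139.68], [-74.01, 254.01], [8.47, 105.57], [-167.45, 167.45]. Speed limits (degrees/s): [147.25, 147.25, 180, 180, 180, 180, 180].

## Interface

Orientations are given as a 3x3 rotation matrix whose columns are the frame's x, y, z axes.
In Python, from station import bot gives the robot as it stands.
- The arm moves only by the tool step_arm, never from a script. Its argument "plan" is text: rows parted by semicolons, each of 7 numbers parted by spaces: the closure in counts, from 0 (fully open) to 255 (shut), then the shift along the tool's x, y, z in cm, then the turn, a rotation vector about the tool's x, y, z in rad. A call has 1 to 10 rows; each row is the pose to reach, as a shift and turn from the pose commanded when the call began, along the tool's axes at that moment; what a row does not reach only later rows make up. A row lasts 1/8 s, in which the tool goes at most 62.5 mm and 10.7 degrees, less where a joint would pass 70% of its speed; a pose out of reach is approached as far as the arm can. A call with a gripper value outside its range is refused whole. The fingers move at their own pace and stop on an object; "squeeze" is the grip in N (left out, the last holds). Time passes only in rows, so rows that repeat a pose let the fingers close. It gives the time, the measured TCP pose, the force, the opening and the grip force at its end, in the units of the state.
- bot.get_obs(): the state, without advancing time (a new reading comes with each control period).
- bot.capture(name): name is "scene" or "top"; returns a dict with "color" (384x512x3 uint8, red, green, blue), "fx", "fy", "cx", "cy" (pixels), "k1" (the pictures are not rectified: a ray, as slopes to the right and down, at radius r is drawn at 1 + k1 r^2 times it, then the intrinsics apply), "R" (3x3) and "t" (3): a world point X has camera coordinates R X + t. Camera axes: x right, y down, z forward; pixel columns grow to the right and rows downward; lengths in m; the calibration is good to about 2 mm. A picture is of the moment at which its call begins. There is no depth.
- bot.hand_in(): hands the job in; it is judged then, once.
The state is a dict: "t": time; "q": joint angles; "dq": joint speeds; "joint_efforts": joint torques, N m; "eef_pos": TCP position; "orientation": TCP orientation; "contact_force": force on the tool from outside, world axes, zero at the start; "ft_torque": the same for the moment, N m; "grip_width": finger opening in m; "gripper_force": force on a finger pad.
Only numpy, scipy, OpenCV 4.12 (cv2) and the standard library are available. Lean on these libraries where they do the work, as an engineer would, in place of code of your own. Each camera call takes 0.05 s, during which the arm holds its last target. There are 200 camera calls.

## Task

Stand the flanged sleeve upright on the floor of the wooden box, then shut the box: lift the knee of the folding stay past centre by its bar and lower the lid gently until it is fully shut. Do not let the lid drop, and leave the mouse, the domed puck and the tape roll where they are.

Things in the scene. Friction and masses are not known exactly. Their poses are not given: they have to be found in the camera images.
- sleeve_mid (a point): Centre (half-way up) of the loose flanged sleeve, 69 mm high, about 120 g: a plain tube 36 mm across, from 22 to 64 mm above its foot, between a foot flange 54 mm across and a top flange 48 mm across. It starts upright on the desk; z is its axis, up.
- box: Open empty wooden box, fixed, 220 mm deep (x; +x = hinge side, away from the robot), 260 wide (y), 95 high, walls and floor 8 mm. Origin: centre of its underside. Turned by up to 0.3 rad. Lid hinge along y at x = 110, z = 95. The stay is outside its +y side. The open lid rises to 310 mm above the desk, leaning forward to x = 50 at its top edge, so the front half of the box is free from above.
- lid (a joint): Angle of the wooden lid (220 x 260 x 12 mm, about 0.45 kg) about its rear hinge, rad: 0 = propped open (75 degrees from shut), growing as it closes; 1.309 = fully shut on the rim. Its weight always pulls it shut; unlocked and let go, it falls and slams.
- knee (a joint): Bend of the stay's knee, rad: 0 = locked on its stop, 14 degrees past centre to the lower rear; 0.244 = links in line (dead centre); more = unlocked, folding up and forward; 3.08 = folded, lid shut. Beyond dead centre the knee's position fixes the lid's angle: the lid can be led all the way down by the knee bar.
- knee_bar (a point): Grip point on the axis of the black round knee bar, 14 mm thick, 85 mm long, sticking out along the box's +y from 18 to 103 mm beside its +y side. In the box's frame at x = 46, y = 210, z = 138 mm when locked; x = -93, y = 210, z = 88 with the lid shut; between, it runs on an arc of 84 mm radius about stay_pivot, up, then forward and down. A few N move it.
- stay_pivot (a point): Point on the axis (along the box's y) of the stay's lower pivot on the box's +y side, beside the knee bar's grip point: at x = -10, y = +210, z = 75 mm in the box's frame (the pin itself is at y = +130 to 141). Fixed to the box.
- mouse_mid (a point): Centre of a black computer mouse, 114 x 60 x 39 mm; leave it alone.
- puck_mid (a point): Centre of a domed black puck, 104 mm across, 38 mm high; leave it alone.
- tape_mid (a point): Centre of a roll of tape lying flat, 100 mm across, 25 mm high; leave it alone.

How it is judged (in metres and radians):
On the way, in this order (a step that is already met when the one before it is completed fails the run):
1. the sleeve stands upright on the box's floor, let go (x of sleeve_mid in the frame of box between -0.1 and 0.1 m and y of sleeve_mid in the frame of box between -0.12 and 0.12 m and z of sleeve_mid in the frame of box below 0.048 m and angle between sleeve_mid's own z axis and vertical below 0.2 rad and contact force between the fingers and sleeve below 0.1 N), for 0.2 s.
2. the knee is lifted past centre while the lid is still up (value of joint knee above 0.4 rad and value of joint lid below 0.3 rad).
3. the lid is fully shut (value of joint lid above 1.28 rad), for 0.2 s.
At the end, for the whole second after the job is handed in: The lid is shut (lid joint over 1.28 rad of 1.309) and the sleeve stands upright (within 0.2 rad) on the floor inside the box (its centre less than 48 mm above the desk) (x of sleeve_mid in the frame of box between -0.1 and 0.1 m and y of sleeve_mid in the frame of box between -0.12 and 0.12 m and z of sleeve_mid in the frame of box below 0.048 m and angle between sleeve_mid's own z axis and vertical below 0.2 rad and value of joint lid above 1.28 rad); the robot touches nothing.
It fails at once if the lid falls or is slammed (closing faster than 1.2 rad/s) (velocity of joint lid above 1.2 rad/s).
It fails at once if the mouse, puck or tape roll is moved more than 30 mm (distance of any of mouse_mid, puck_mid, tape_mid from where it was at the start of the episode above 0.03 m).
It also fails if it takes over 72 s, if anything falls off the work surface, if the arm or the gripper's body presses on something with over 40 N, if the wrist force passes 120 N, or if a joint passes its speed limit or range.

## Working session

There is one attempt and no reset: what is moved stays moved. The work goes in short steps, Python scripts to look and compute and a tool call to move; the robot and the scene stay as the last step left them, time stands still between calls to the robot, and variables do not carry over. Pictures are saved under pics/ and viewed, at most 10 in all, crops included, and the job is handed in when it is done.

Besides the shell and the picture viewer there is one more tool, called after "Call:" as a command line: name --argument value ..., lists and objects as JSON in quotes. step_arm: Moves the arm, as the interface text tells. Its arguments: {"type":"object","properties":{"plan":{"type":"string"},"squeeze":{"type":"number"}},"required":["plan"]}

```bash
mkdir -p pics; ls; python3 - <<'E'
from station import bot
import cv2,numpy as np
o=bot.get_obs();print({k:np.round(v,3).tolist() for k,v in o.items()})
for n in("scene","top"):
    c=bot.capture(n);cv2.imwrite(f"pics/{n}0.png",c["color"][:,:,::-1]);np.savez(f"{n}0.npz",**c)
    print(n,c["fx"],c["fy"],c["cx"],c["cy"],c["k1"],np.round(c["R"],3).tolist(),np.round(c["t"],3), np.round(-np.array(c["R"]).T@c["t"],3))
E
```

```text
pics
{'t': 0.0, 'q': [-67.952, 26.838, -0.666, 91.88, 0.342, 61.387, -3.226], 'dq': [0.014, -0.079, 0.087, -0.072, 0.067, -0.149, 0.021], 'joint_efforts': [-0.0, -52.058, -0.013, -24.374, -0.057, 0.017, 0.0], 'eef_pos': [0.269, 0.591, 0.236], 'orientation': [[-0.91, 0.415, -0.001], [0.415, 0.91, -0.002], [-0.0, -0.002, -1.0]], 'contact_force': [-1.117, -0.873, 0.011], 'ft_torque': [0.004, -0.039, 0.026], 'gripper_force': 0.0, 'grip_width': 0.092}
scene 484.4492527606756 484.4492527606756 259.49642566045276 202.9053577208426 -0.07629719870355352 [[0.683, -0.73, 0.018], [-0.372, -0.37, -0.851], [0.628, 0.575, -0.525]] [-0.448  0.246  1.254] [-0.39  -0.957  0.875]
top 382.23763688068414 382.23763688068414 255.0110838959608 194.53694442002123 -0.10413288407932805 [[0.029, -1.0, 0.003], [-0.998, -0.029, -0.05], [0.05, -0.002, -0.999]] [-0.166  0.517  1.411] [ 0.451 -0.148  1.435]
```

View pics/scene0.png

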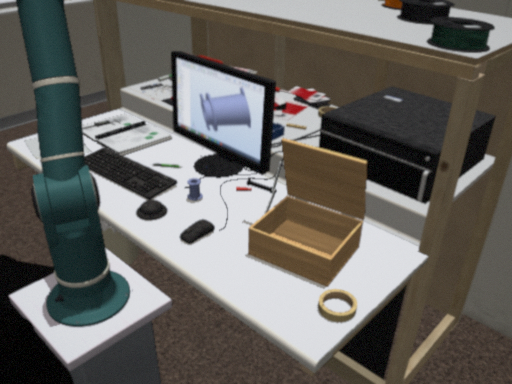

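View pics/top0.png

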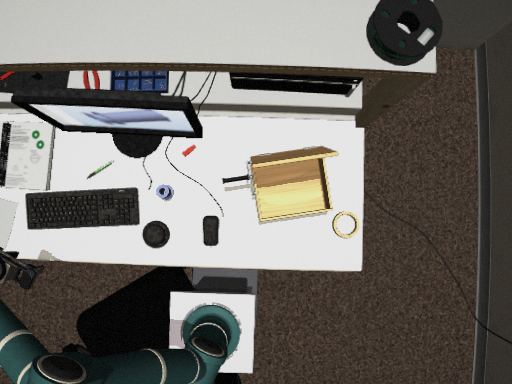

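The scene view shows the sleeve at about (194,188), the box at (307,235), and the stay and bar at about (265,185). In the top view, the sleeve is at (165,191), the box spans (252–330, 150–222), and the bar runs from (222,180) to (250,178). Next I'll get finer crops.

```bash
cat > h.py <<'E'
import numpy as np,cv2
def load(n): return dict(np.load(n))
def K(c): return np.array([[c["fx"],0,c["cx"]],[0,c["fy"],c["cy"]],[0,0,1.]],float),np.array([float(c["k1"]),0,0,0])
def rays(c,p):
    k,d=K(c);u=cv2.undistortPoints(np.array(p,float).reshape(-1,1,2),k,d).reshape(-1,2)
    return -c["R"].T@c["t"],np.c_[u,np.ones(len(u))]@c["R"]
def plane(c,p,z):
    o,r=rays(c,p);return o+r*((z-o[2])/r[:,2])[:,None]
def proj(c,X):
    k,d=K(c);return cv2.projectPoints(np.array(X,float).reshape(-1,1,3),cv2.Rodrigues(c["R"])[0],c["t"],k,d)[0].reshape(-1,2)
def tri(c1,p1,c2,p2):
    o1,r1=rays(c1,[p1]);o2,r2=rays(c2,[p2]);s=np.linalg.lstsq(np.c_[r1[0],-r2[0]],o2-o1,rcond=None)[0]
    a,b=o1+s[0]*r1[0],o2+s[1]*r2[0];return (a+b)/2,np.linalg.norm(a-b)
E
python3 - <<'E'
from h import *
t=cv2.imread("pics/top0.png");s=cv2.imread("pics/scene0.png")
A=cv2.resize(t[130:240,210:370],None,fx=5,fy=5,interpolation=cv2.INTER_CUBIC)
B=cv2.resize(s[130:280,175:375],None,fx=4,fy=4,interpolation=cv2.INTER_CUBIC)
cv2.imwrite("pics/a.png",A);cv2.imwrite("pics/b.png",B)
# sleeve blue mask
for n,im,(x0,x1,y0,y1) in(("top",t,(145,185,175,210)),("scene",s,(180,210,170,207))):
    h=cv2.cvtColor(im[y0:y1,x0:x1],cv2.COLOR_BGR2HSV)
    m=((h[...,0]>100)&(h[...,0]<135)&(h[...,1]>60)).astype(np.uint8)
    N,l,st,ce=cv2.connectedComponentsWithStats(m)
    for i in range(1,N):
        if st[i,4]>10:print(n,st[i]+[x0,y0,0,0,0],ce[i]+[x0,y0])
c=load("top0.npz");print(plane(c,[(165,191)],.05))
E
```

```text
top [157 186  15  13 109] [164.65137615 192.01834862]
scene [189 180  13  20 172] [194.15116279 189.31976744]
[[0.52353512 0.17785054 0.05      ]]
```

View pics/a.png

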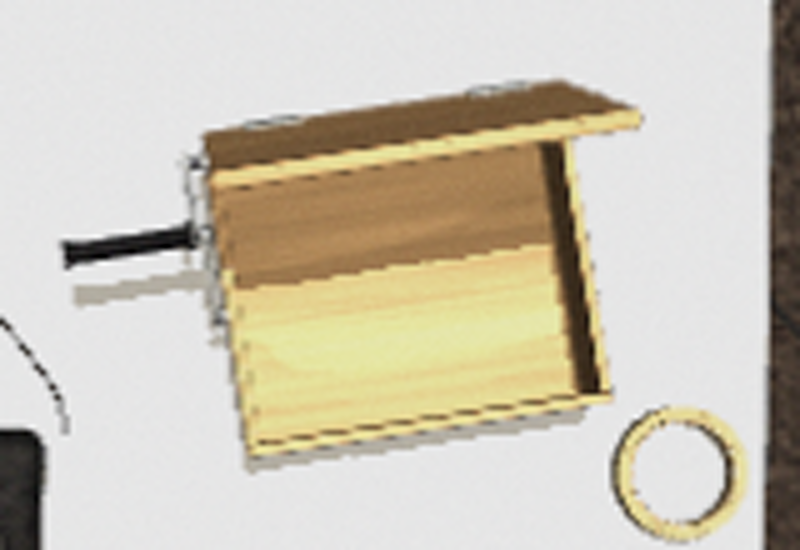

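View pics/b.png

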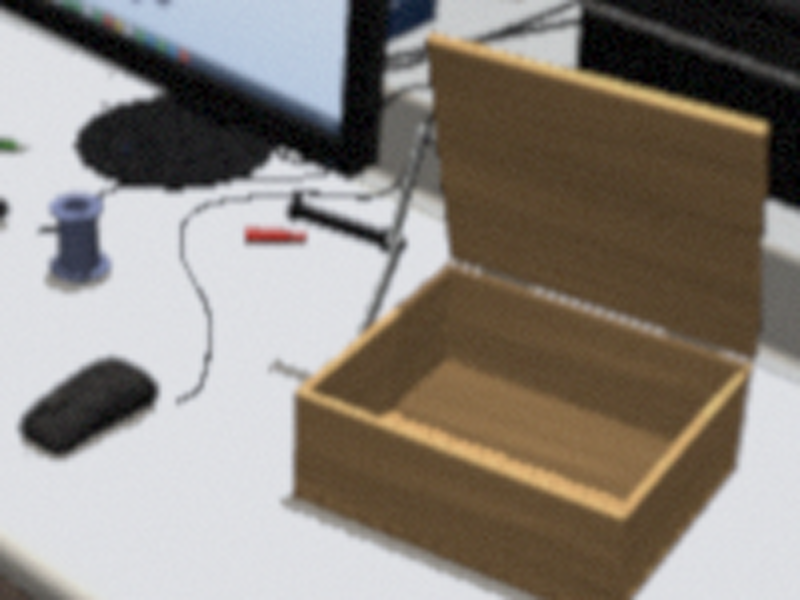

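The crops show these positions:
- **Top crop, box:** front rim corners are near (250,455) and (610,400), and the bar ends are (65,254) and (195,237).
- **Scene crop, box:** rim corners are (299,392), (622,518), (748,368) and (455,262), and the bar runs from (295,206) to (397,242).
- **Scene crop, sleeve:** the flange centres are (77,206) and (79,268).

```bash
cat > m.py <<'E'
from h import *
T=load("top0.npz");S=load("scene0.npz")
ta=lambda p:((p[0]+.5)/5-.5+210,(p[1]+.5)/5-.5+130)
sb=lambda p:((p[0]+.5)/4-.5+175,(p[1]+.5)/4-.5+130)
for n,a,b in(("FL",(250,455),(299,392)),("FR",(610,400),(622,518)),("lidL",(215,180),(430,40)),("lidR",(640,120),(768,130)),("barout",(65,254),(295,206)),("barin",(192,237),(397,242))):
    X,e=tri(T,ta(a),S,sb(b));print(n,X.round(4),round(e,4))
R=plane(S,[sb(p) for p in((299,392),(622,518),(748,368),(455,262))],.095);print(R.round(4))
# rectangle fit: known size
L=np.array([[-.11,.13],[-.11,-.13],[.11,-.13],[.11,.13]])
P=R[:,:2];c=P.mean(0);H=L.T@(P-c);th=np.arctan2(H[0,1]-H[1,0],H[0,0]+H[1,1]);print("box",c,th)
print("sleeve scene",plane(S,[sb((77,206))],.069),plane(S,[sb((79,268))],.011), "top mask c",plane(T,[(164.65,191.5)],.06))
print("front top",plane(T,[ta((250,455)),ta((610,400))],.095))
# circles: mouse/puck/tape
print(plane(T,[(211,231),(156,234),(345,224)],.02))
E
python3 m.py
python3 - <<'E'
from h import *
t=cv2.imread("pics/top0.png");s=cv2.imread("pics/scene0.png")
a=cv2.resize(t[170:212,140:190],None,fx=10,fy=10,interpolation=cv2.INTER_CUBIC)
cv2.imwrite("pics/c.png",a)
E
```

```text
FL [ 0.4276 -0.1701  0.0928] 0.0018
FR [ 0.4724 -0.4219  0.093 ] 0.001
lidL [ 0.5931 -0.1403  0.3032] 0.0012
lidR [ 0.6373 -0.3942  0.3068] 0.0007
barout [ 0.5602 -0.0387  0.14  ] 0.0011
barin [ 0.5766 -0.1268  0.1369] 0.0048
[[ 0.4259 -0.173   0.095 ]
 [ 0.4698 -0.4229  0.095 ]
 [ 0.6778 -0.3849  0.095 ]
 [ 0.6421 -0.1349  0.095 ]]
box [ 0.55390607 -0.27892555] 0.16603605218360512
sleeve scene [[0.52023282 0.18197189 0.069     ]] [[0.5153986  0.17827153 0.011     ]] top mask c [[0.52115871 0.17670327 0.06      ]]
front top [[ 0.4270494  -0.1694628   0.095     ]
 [ 0.47265065 -0.42192054  0.095     ]]
[[ 0.38202335  0.00783972  0.02      ]
 [ 0.36422395  0.21259239  0.02      ]
 [ 0.42170475 -0.4887031   0.02      ]]
```

View pics/c.png

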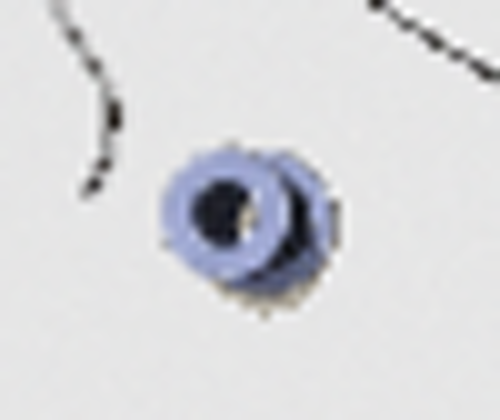

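Call:
step_arm --plan "0 -10 -6.7 0.9 0 0 -0.15;0 -20 -13.3 1.8 0 0 -0.3;0 -30 -20 2.7 0 0 -0.45;0 -40 -26.7 3.6 0 0 -0.6;0 -40 -26.7 3.6 0 0 -0.6;0 -40 -26.7 3.6 0 0 -0.6;0 -40 -26.7 3.6 0 0 -0.6;0 -40 -26.7 3.6 0 0 -0.6;0 -40 -26.7 3.6 0 0 -0.6;0 -40 -26.7 3.6 0 0 -0.6"

```text
t: 1.35
eef_pos: [0.5223, 0.1832, 0.2003]
orientation: [[-0.985, -0.172, -0.001], [-0.172, 0.985, 0.0], [0.001, 0.001, -1.0]]
contact_force: [-0.1, 0.5, 0.1]
grip_width: 0.0917
gripper_force: 0.0
```

Call:
step_arm --plan "0 0 0 5;0 0 0 10" --squeeze 15

```text
invalid input at $.plan[0]: expected 7 numbers
```

```bash
cat > go.py <<'E'
import sys
from station import bot
import numpy as np
from scipy.spatial.transform import Rotation as Ro
def go(targets,yaw=None):
    o=bot.get_obs();R=np.array(o["orientation"]);p=np.array(o["eef_pos"])
    for X in targets:print("shift cm",(R.T@(np.array(X)-p)*100).round(1))
    if yaw is not None:
        a=np.radians(yaw);G=np.c_[[np.sin(a),-np.cos(a),0],[np.cos(a),np.sin(a),0],[0,0,-1]]
        G[:,0]*=1 if np.linalg.det(G)>0 else -1
        print("turn",Ro.from_matrix(R.T@G).as_rotvec().round(3))
    return o
E
python3 - <<'E'
from h import *
from go import *
c=bot.capture("scene");np.savez("scene1.npz",**c)
im=c["color"][:,:,::-1][110:260,120:320]
cv2.imwrite("pics/d.png",cv2.resize(im,None,fx=4,fy=4,interpolation=cv2.INTER_CUBIC))
E
```

```text
(no output)
```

View pics/d.png

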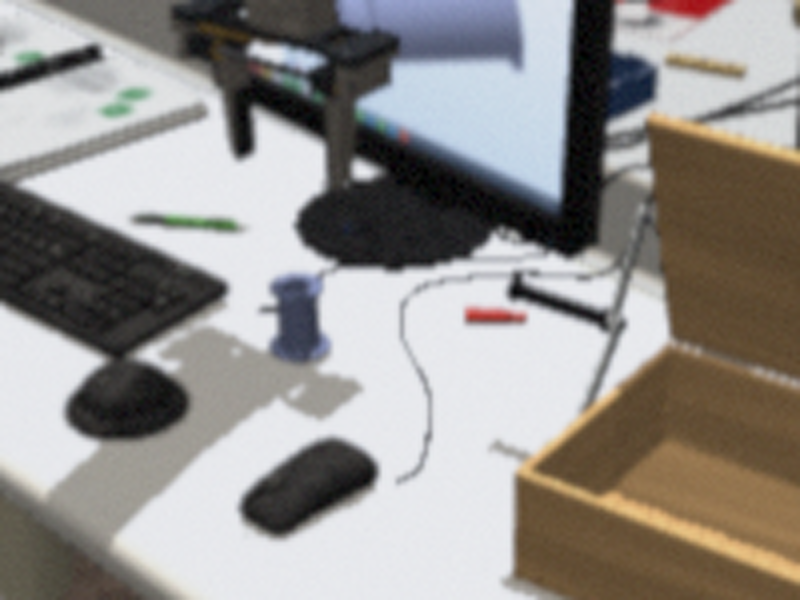

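The plan row was refused because it was incomplete. The gripper hangs over the sleeve, which is at crop (297,318), with fingers at (240,150) and (340,180). That agrees with the estimate, so I'll descend.

Call:
step_arm --plan "0 0 0 5 0 0 0;0 0 0 10 0 0 0;0 0 -0.1 13 0 0 0;0 0 -0.1 15.4 0 0 0;0 0 -0.1 15.4 0 0 0;0 0 -0.1 15.4 0 0 0" --squeeze 15

```text
t: 2.15
eef_pos: [0.5232, 0.1828, 0.0475]
orientation: [[-0.985, -0.173, 0.001], [-0.173, 0.985, 0.001], [-0.001, 0.001, -1.0]]
contact_force: [0.3, 0.6, 0.7]
grip_width: 0.0917
gripper_force: 0.0
```

Call:
step_arm --plan "255 0 0 0 0 0 0;255 0 0 0 0 0 0;255 0 0 0 0 0 0;255 0 0 0 0 0 0;255 0 0 0 0 0 0;255 0 0 0 0 0 0;255 0 0 0 0 0 0;255 0 0 0 0 0 0"

```text
t: 3.15
eef_pos: [0.5231, 0.1817, 0.0467]
orientation: [[-0.985, -0.171, 0.0], [-0.171, 0.985, 0.0], [-0.0, 0.0, -1.0]]
contact_force: [-0.3, 0.6, 1.3]
grip_width: 0.0442
gripper_force: 15.0
```

The opening is 44 mm, not the 36 mm of the tube. I'll lift it a little and look.

Call:
step_arm --plan "255 0 0 -2 0 0 0;255 0 0 -5 0 0 0;255 0 0 -10 0 0 0;255 0 0 -15 0 0 0;255 0 0 -15 0 0 0;255 0 0 -15 0 0 0"

```text
t: 3.9
eef_pos: [0.5224, 0.1811, 0.1958]
orientation: [[-0.985, -0.171, -0.001], [-0.171, 0.985, -0.001], [0.001, -0.0, -1.0]]
contact_force: [-0.8, -0.1, -2.2]
grip_width: 0.0443
gripper_force: 15.0
```

```bash
python3 - <<'E'
from h import *
from go import *
c=bot.capture("scene");np.savez("scene2.npz",**c)
im=c["color"][:,:,::-1][100:220,150:270]
cv2.imwrite("pics/e.png",cv2.resize(im,None,fx=5,fy=5,interpolation=cv2.INTER_CUBIC))
E
```

```text
(no output)
```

View pics/e.png

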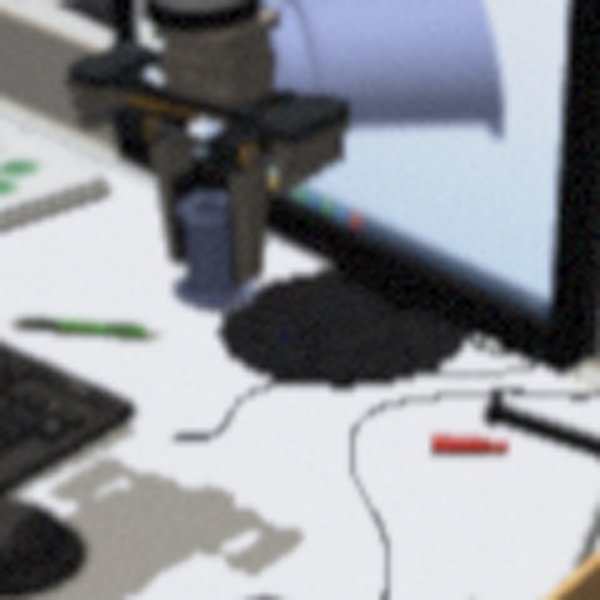

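The sleeve is held upright between the fingers, with the foot flange at crop (212,290) and the top at (205,198). I'll check its offset from the TCP and compute the moves.

```bash
python3 - <<'E'
from h import *
from go import *
c=load("scene2.npz")
f=lambda x,y:((x+.5)/5-.5+150,(y+.5)/5-.5+100)
print(plane(c,[f(212,290)],.156),plane(c,[f(205,200)],.218))
th=.174;ce=np.array([.556,-.277]);B=lambda x,y:ce+np.array([[np.cos(th),-np.sin(th)],[np.sin(th),np.cos(th)]])@[x,y]
p=B(-.045,0);print(p)
print(proj(c,[[.5224,.1811,.156],[.5224,.1811,.218]])*5-[748,498])
go([(*p,.196),(*p,.0557)],100)
E
```

```text
[[0.52189483 0.18662994 0.156     ]] [[0.52560681 0.19307771 0.218     ]]
[ 0.51167949 -0.28479055]
[[217.97491559 292.3793326 ]
 [213.06976426 206.81130005]]
shift cm [  9.  -45.7  -0. ]
shift cm [  9.  -45.7  14. ]
turn [-0.001 -0.003 -0.003]
```

Call:
step_arm --plan "255 2.5 -4 -3 0 0 0;255 5 -9 -3 0 0 0;255 7 -14 -3 0 0 0;255 9 -19 -3 0 0 0;255 10 -24 -3 0 0 0;255 10 -29 -3 0 0 0;255 10 -34 -3 0 0 0;255 10 -39 -3 0 0 0;255 10 -43 -3 0 0 0;255 10 -45.6 -3 0 0 0"

```text
t: 5.2
eef_pos: [0.5014, -0.2868, 0.2243]
orientation: [[-0.986, -0.169, -0.004], [-0.169, 0.986, 0.001], [0.004, 0.001, -1.0]]
contact_force: [1.0, 1.4, -1.1]
grip_width: 0.044
gripper_force: 15.0
```

Call:
step_arm --plan "255 0 0 0 0 0 0;255 0 0 0 0 0 0"

```text
t: 5.45
eef_pos: [0.502, -0.2834, 0.2252]
orientation: [[-0.985, -0.172, -0.003], [-0.172, 0.985, 0.002], [0.002, 0.002, -1.0]]
contact_force: [0.0, 0.2, -1.5]
grip_width: 0.0441
gripper_force: 15.0
```

```bash
python3 - <<'E'
from h import *
from go import *
c=bot.capture("top");im=c["color"][:,:,::-1]
a=cv2.resize(im[130:240,210:370],None,fx=5,fy=5,interpolation=cv2.INTER_CUBIC)
c=bot.capture("scene");im=c["color"][:,:,::-1]
b=cv2.resize(im[110:280,220:400],None,fx=3.5,fy=3.5,interpolation=cv2.INTER_CUBIC)
cv2.imwrite("pics/f.png",b)
print(bot.get_obs()["q"],bot.get_obs()["eef_pos"])
E
```

```text
[ 12.63214184  20.55544421  16.91460362 103.86029326  -7.05881173
  56.69198169 132.4005101 ] [ 0.50254219 -0.28316959  0.22594446]
```

View pics/f.png

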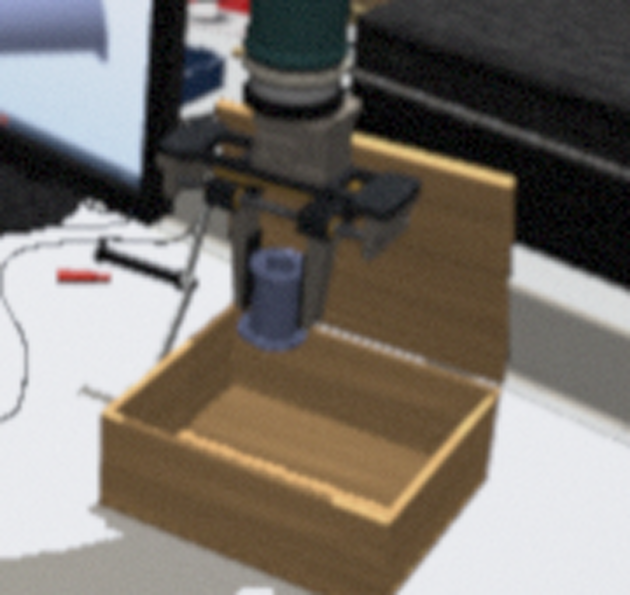

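The sleeve is upright above the box centre, with its foot at crop (272,335), and everything is clear. I'll lower it.

Call:
step_arm --plan "255 0 0 4 0 0 0;255 0 0 8 0 0 0;255 0 0 12 0 0 0;255 0 0 15 0 0 0;255 0 0 16 0 0 0;255 0 0 16.6 0 0 0;255 0 0 16.9 0 0 0;255 0 0 16.9 0 0 0;255 0 0 16.9 0 0 0"

```text
t: 6.68
eef_pos: [0.503, -0.2851, 0.0583]
orientation: [[-0.985, -0.171, 0.001], [-0.171, 0.985, -0.0], [-0.001, -0.001, -1.0]]
contact_force: [-0.3, 0.3, -0.9]
grip_width: 0.0442
gripper_force: 15.0
```

Call:
step_arm --plan "255 0 0 0.2 0 0 0;255 0 0 0.3 0 0 0;255 0 0 0.4 0 0 0;255 0 0 0.4 0 0 0"

```text
t: 7.18
eef_pos: [0.5035, -0.2848, 0.0545]
orientation: [[-0.985, -0.172, 0.002], [-0.172, 0.985, 0.0], [-0.002, -0.0, -1.0]]
contact_force: [-1.2, 1.5, 5.1]
grip_width: 0.0445
gripper_force: 15.0
```

Touchdown shows as 5 N. Now I'll release and lift away.

Call:
step_arm --plan "0 0 0 0 0 0 0;0 0 0 0 0 0 0;0 0 0 0 0 0 0;0 0 0 0 0 0 0;0 0 0 0 0 0 0;0 0 0 -2 0 0 0;0 0 0 -6 0 0 0;0 0 0 -12 0 0 0;0 0 0 -18 0 0 0;0 0 0 -22 0 0 0"

```text
t: 8.43
eef_pos: [0.5031, -0.2854, 0.2784]
orientation: [[-0.985, -0.171, 0.005], [-0.171, 0.985, -0.002], [-0.004, -0.003, -1.0]]
contact_force: [1.1, 0.2, -1.0]
grip_width: 0.0918
gripper_force: 0.0
```

```bash
python3 - <<'E'
from h import *
from go import *
c=bot.capture("scene");im=c["color"][:,:,::-1]
b=cv2.resize(im[110:280,220:400],None,fx=3.5,fy=3.5,interpolation=cv2.INTER_CUBIC)
cv2.imwrite("pics/g.png",b)
o=go([(.48,-.10,.27),(.564,-.062,.25)],10);print(o["eef_pos"])
E
```

```text
shift cm [-0.7 18.8  1.2]
shift cm [-9.6 21.1  3.3]
turn [0.003 0.014 1.568]
[ 0.50506644 -0.28662639  0.28317333]
```

View pics/g.png

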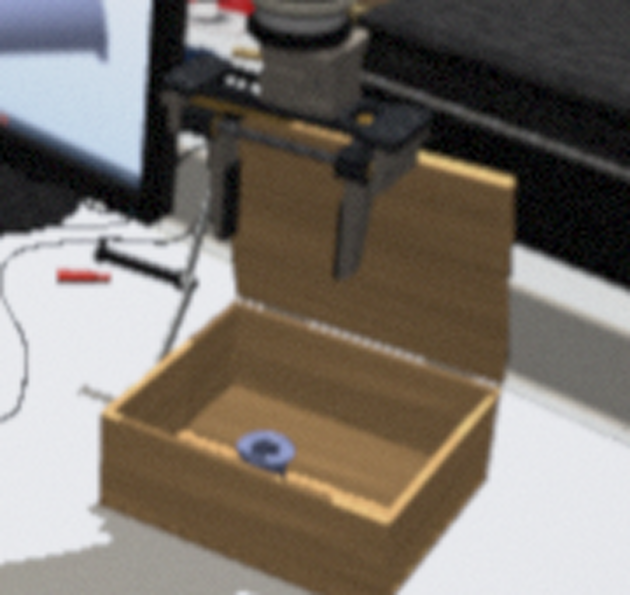

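The sleeve stands upright in the box, with its top ring at crop (265,450). Next I'll move over the bar and turn 90°.

Call:
step_arm --plan "0 1 4 -2 0 0 0.17;0 1 8 -3 0 0 0.34;0 1 12 -3 0 0 0.52;0 1 16 -3 0 0 0.7;0 0 20 -3 0 0 0.88;0 -2 21 -3 0 0 1.05;0 -5 21 -3 0 0 1.22;0 -8 21 -3 0 0 1.39;0 -9.6 21 -3 0 0 1.57;0 -9.6 21 -3 0 0 1.57"

```text
t: 9.72
eef_pos: [0.5616, -0.0613, 0.3041]
orientation: [[-0.175, 0.985, 0.0], [0.985, 0.175, -0.0], [-0.0, 0.0, -1.0]]
contact_force: [0.3, -0.3, -1.0]
grip_width: 0.0919
gripper_force: 0.0
```

Call:
step_arm --plan "0 0 0 0 0 0 0;0 0 0 0 0 0 0;0 0 0 0 0 0 0"

```text
t: 10.1
eef_pos: [0.5608, -0.0618, 0.3039]
orientation: [[-0.172, 0.985, 0.0], [0.985, 0.172, 0.0], [0.0, 0.001, -1.0]]
contact_force: [-0.3, 0.0, 0.3]
grip_width: 0.092
gripper_force: 0.0
```

```bash
python3 - <<'E'
from h import *
from go import *
o=go([(.564,-.060,.20),(.564,-.060,.141)],10);print(o["eef_pos"],o["q"])
print(bot.get_obs()["orientation"])
E
```

```text
shift cm [ 0.1  0.3 10.4]
shift cm [ 0.1  0.3 16.3]
turn [ 0.001 -0.    -0.001]
[ 0.56083291 -0.06178539  0.30394795] [-13.1581755   14.82027734  19.47354093 100.84192442  -5.40901608
  65.22330697  17.91367227]
[[-1.72433977e-01  9.85020965e-01  4.70847423e-04]
 [ 9.85021060e-01  1.72433864e-01  2.70927492e-04]
 [ 1.85679219e-04  5.10511733e-04 -9.99999852e-01]]
```

Call:
step_arm --plan "0 0.1 0.3 5 0 0 0;0 0.1 0.3 10 0 0 0;0 0.1 0.3 13.5 0 0 0;0 0.1 0.3 15.5 0 0 0;0 0.1 0.3 16.2 0 0 0;0 0.1 0.3 16.2 0 0 0;0 0.1 0.3 16.2 0 0 0" --squeeze 5

```text
t: 10.98
eef_pos: [0.5647, -0.0601, 0.1427]
orientation: [[-0.172, 0.985, 0.002], [0.985, 0.172, 0.0], [-0.0, 0.002, -1.0]]
contact_force: [0.2, 0.3, -0.8]
grip_width: 0.0917
gripper_force: 0.0
```

Call:
step_arm --plan "255 0 0 0 0 0 0;255 0 0 0 0 0 0;255 0 0 0 0 0 0;255 0 0 0 0 0 0;255 0 0 0 0 0 0;255 0 0 0 0 0 0;255 0 0 0 0 0 0;255 0 0 0 0 0 0;255 0 0 0 0 0 0;255 0 0 0 0 0 0"

```text
t: 12.22
eef_pos: [0.5642, -0.06, 0.1416]
orientation: [[-0.172, 0.985, 0.0], [0.985, 0.172, -0.0], [-0.0, 0.0, -1.0]]
contact_force: [1.3, -0.6, -0.3]
grip_width: 0.0135
gripper_force: 5.0
```

```bash
python3 - <<'E'
import numpy as np
f0=48.4
for k in range(5):
    a=f0+np.arange(1,11)*(2.5 if k<4 else 2.3)
    s=lambda f:8.43*np.array([np.cos(np.radians(f)),np.sin(np.radians(f))])
    print(k,";".join("255 0 %.1f %.1f 0 0 0"%(v[0],-v[1]) for v in (s(x)-s(f0) for x in a)), "total",(s(a[-1])-s(48.4)).round(2))
    f0=a[-1]
E
```

```text
0 255 0 -0.3 -0.2 0 0 0;255 0 -0.6 -0.5 0 0 0;255 0 -0.9 -0.7 0 0 0;255 0 -1.2 -0.9 0 0 0;255 0 -1.5 -1.1 0 0 0;255 0 -1.8 -1.2 0 0 0;255 0 -2.2 -1.4 0 0 0;255 0 -2.5 -1.5 0 0 0;255 0 -2.8 -1.7 0 0 0;255 0 -3.2 -1.8 0 0 0 total [-3.19  1.77]
1 255 0 -0.4 -0.1 0 0 0;255 0 -0.7 -0.2 0 0 0;255 0 -1.1 -0.2 0 0 0;255 0 -1.4 -0.3 0 0 0;255 0 -1.8 -0.3 0 0 0;255 0 -2.2 -0.3 0 0 0;255 0 -2.5 -0.4 0 0 0;255 0 -2.9 -0.3 0 0 0;255 0 -3.3 -0.3 0 0 0;255 0 -3.6 -0.3 0 0 0 total [-6.83  2.04]
2 255 0 -0.4 0.1 0 0 0;255 0 -0.7 0.1 0 0 0;255 0 -1.1 0.2 0 0 0;255 0 -1.4 0.3 0 0 0;255 0 -1.8 0.5 0 0 0;255 0 -2.1 0.6 0 0 0;255 0 -2.5 0.8 0 0 0;255 0 -2.8 0.9 0 0 0;255 0 -3.1 1.1 0 0 0;255 0 -3.4 1.3 0 0 0 total [-10.24   0.73]
3 255 0 -0.3 0.2 0 0 0;255 0 -0.6 0.4 0 0 0;255 0 -0.9 0.7 0 0 0;255 0 -1.2 0.9 0 0 0;255 0 -1.4 1.2 0 0 0;255 0 -1.7 1.4 0 0 0;255 0 -1.9 1.7 0 0 0;255 0 -2.1 2.0 0 0 0;255 0 -2.3 2.3 0 0 0;255 0 -2.5 2.6 0 0 0 total [-12.78  -1.89]
4 255 0 -0.2 0.3 0 0 0;255 0 -0.3 0.6 0 0 0;255 0 -0.5 0.9 0 0 0;255 0 -0.6 1.2 0 0 0;255 0 -0.7 1.5 0 0 0;255 0 -0.8 1.8 0 0 0;255 0 -0.9 2.2 0 0 0;255 0 -1.0 2.5 0 0 0;255 0 -1.1 2.8 0 0 0;255 0 -1.2 3.2 0 0 0 total [-13.93  -5.04]
```

Call:
step_arm --plan "255 0 0 0 0 0 0;255 0 0 0 0 0 0;255 0 -0.3 -0.2 0 0 0;255 0 -0.6 -0.5 0 0 0;255 0 -0.9 -0.7 0 0 0;255 0 -1.2 -0.9 0 0 0;255 0 -1.5 -1.1 0 0 0;255 0 -1.5 -1.1 0 0 0" --squeeze 30

```text
t: 13.22
eef_pos: [0.5486, -0.0628, 0.1526]
orientation: [[-0.172, 0.985, -0.001], [0.985, 0.172, -0.0], [0.0, -0.001, -1.0]]
contact_force: [1.2, -1.4, -3.7]
grip_width: 0.0131
gripper_force: 30.0
```

Call:
step_arm --plan "255 0 -0.3 -0.1 0 0 0;255 0 -0.7 -0.3 0 0 0;255 0 -1.0 -0.4 0 0 0;255 0 -1.3 -0.6 0 0 0;255 0 -1.7 -0.7 0 0 0;255 0 -1.7 -0.7 0 0 0"

```text
t: 13.98
eef_pos: [0.5318, -0.0659, 0.1595]
orientation: [[-0.172, 0.985, -0.001], [0.985, 0.172, -0.0], [0.0, -0.001, -1.0]]
contact_force: [1.0, -2.5, -4.8]
grip_width: 0.0132
gripper_force: 30.0
```

Call:
step_arm --plan "255 0 -0.4 -0.1 0 0 0;255 0 -0.7 -0.2 0 0 0;255 0 -1.1 -0.2 0 0 0;255 0 -1.4 -0.3 0 0 0;255 0 -1.8 -0.3 0 0 0;255 0 -2.2 -0.3 0 0 0;255 0 -2.5 -0.4 0 0 0;255 0 -2.9 -0.3 0 0 0;255 0 -3.3 -0.3 0 0 0;255 0 -3.6 -0.3 0 0 0"

```text
t: 15.22
eef_pos: [0.4966, -0.0721, 0.1625]
orientation: [[-0.172, 0.985, -0.0], [0.985, 0.172, -0.0], [-0.0, -0.0, -1.0]]
contact_force: [1.8, -5.1, -4.1]
grip_width: 0.0131
gripper_force: 30.0
```

Call:
step_arm --plan "255 0 -0.4 0.1 0 0 0;255 0 -0.7 0.1 0 0 0;255 0 -1.1 0.2 0 0 0;255 0 -1.4 0.3 0 0 0;255 0 -1.8 0.5 0 0 0;255 0 -2.1 0.6 0 0 0;255 0 -2.5 0.8 0 0 0;255 0 -2.8 0.9 0 0 0;255 0 -3.1 1.1 0 0 0;255 0 -3.4 1.3 0 0 0"

```text
t: 16.48
eef_pos: [0.4628, -0.0782, 0.1495]
orientation: [[-0.172, 0.985, -0.001], [0.985, 0.172, -0.001], [-0.0, -0.001, -1.0]]
contact_force: [-0.0, -6.6, -2.3]
grip_width: 0.0129
gripper_force: 30.0
```

Call:
step_arm --plan "255 0 -0.3 0.2 0 0 0;255 0 -0.6 0.4 0 0 0;255 0 -0.9 0.7 0 0 0;255 0 -1.2 0.9 0 0 0;255 0 -1.4 1.2 0 0 0;255 0 -1.7 1.4 0 0 0;255 0 -1.9 1.7 0 0 0;255 0 -2.1 2.0 0 0 0;255 0 -2.3 2.3 0 0 0;255 0 -2.5 2.6 0 0 0"

```text
t: 17.73
eef_pos: [0.438, -0.0827, 0.1233]
orientation: [[-0.172, 0.985, -0.001], [0.985, 0.172, -0.001], [-0.0, -0.001, -1.0]]
contact_force: [0.1, -7.4, -3.3]
grip_width: 0.013
gripper_force: 30.0
```

Call:
step_arm --plan "255 0 -0.2 0.3 0 0 0;255 0 -0.3 0.6 0 0 0;255 0 -0.5 0.9 0 0 0;255 0 -0.6 1.2 0 0 0;255 0 -0.7 1.5 0 0 0;255 0 -0.8 1.8 0 0 0;255 0 -0.9 2.2 0 0 0;255 0 -1.0 2.5 0 0 0;255 0 -1.0 2.7 0 0 0;255 0 -1.0 2.7 0 0 0"

```text
t: 18.98
eef_pos: [0.428, -0.0845, 0.0962]
orientation: [[-0.171, 0.985, -0.002], [0.985, 0.171, -0.001], [-0.0, -0.002, -1.0]]
contact_force: [-1.1, -7.5, -3.4]
grip_width: 0.0128
gripper_force: 30.0
```

Call:
step_arm --plan "255 0 0 0.2 0 0 0;255 0 -0.1 0.3 0 0 0;255 0 -0.1 0.5 0 0 0;255 0 -0.1 0.6 0 0 0;255 0 -0.1 0.6 0 0 0"

```text
t: 19.6
eef_pos: [0.4278, -0.0847, 0.0913]
orientation: [[-0.171, 0.985, -0.0], [0.985, 0.171, -0.0], [-0.0, -0.0, -1.0]]
contact_force: [-3.1, -7.8, 7.8]
grip_width: 0.0131
gripper_force: 30.0
```

Call:
step_arm --plan "255 0 0 0.1 0 0 0;255 0 0 0.2 0 0 0;255 0 0 0.2 0 0 0"

```text
t: 19.98
eef_pos: [0.4279, -0.0849, 0.0898]
orientation: [[-0.171, 0.985, 0.0], [0.985, 0.171, -0.0], [-0.0, 0.0, -1.0]]
contact_force: [-4.8, -7.6, 14.8]
grip_width: 0.0132
gripper_force: 30.0
```

```bash
python3 - <<'E'
from h import *
from go import *
c=bot.capture("scene");im=c["color"][:,:,::-1]
cv2.imwrite("pics/h.png",cv2.resize(im[120:290,200:390],None,fx=4,fy=3.5,interpolation=cv2.INTER_CUBIC))
E
```

```text
(no output)
```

View pics/h.png

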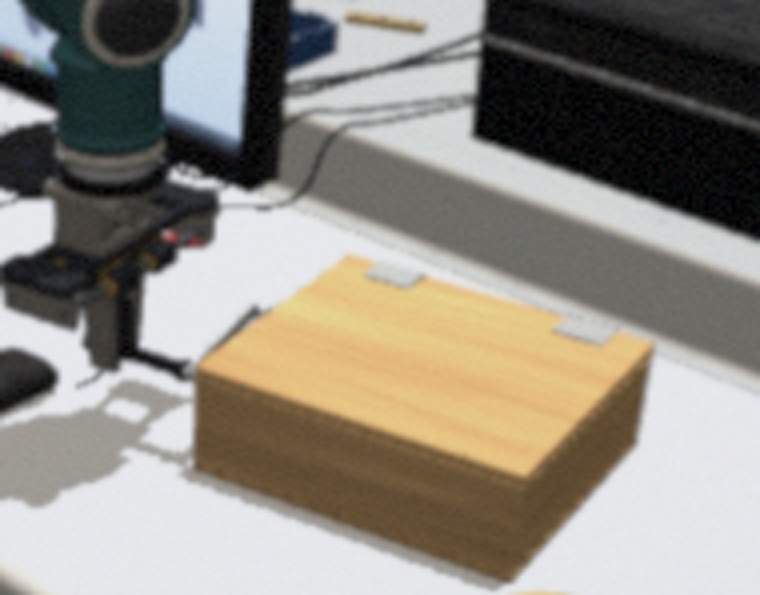

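The lid lies flat on the rim, and the bar is gripped at crop (150,360). Now I'll release and lift off.

Call:
step_arm --plan "0 0 0 -0.1 0 0 0;0 0 0 -0.1 0 0 0;0 0 0 -0.1 0 0 0;0 0 0 -0.1 0 0 0;0 0 0 -0.1 0 0 0;0 0 0 -0.1 0 0 0;0 0 0 -3 0 0 0;0 0 0 -8 0 0 0;0 0 0 -14 0 0 0;0 0 0 -14 0 0 0"

```text
t: 21.28
eef_pos: [0.4308, -0.0841, 0.2327]
orientation: [[-0.172, 0.985, 0.009], [0.985, 0.172, 0.0], [-0.001, 0.009, -1.0]]
contact_force: [0.2, 0.2, -0.7]
grip_width: 0.0919
gripper_force: 0.0
```

```bash
python3 - <<'E'
from h import *
from go import *
T=load("top0.npz")
c=bot.capture("top");im=c["color"]
d=np.abs(im.astype(int)-T["color"]).sum(2)
for n,(x,y) in dict(puck=(156,234),tape=(345,224),mouse=(211,231)).items(): print(n,d[y-12:y+12,x-12:x+12].mean())
S=load("scene0.npz")
c=bot.capture("scene");H=cv2.cvtColor(c["color"],cv2.COLOR_RGB2HSV)
m=(H[120:290,200:390,0]<30)&(H[120:290,200:390,1]>60)&(H[120:290,200:390,2]>150)
ys,xs=np.nonzero(m);ok=(ys+120<270);h=cv2.convexHull(np.c_[xs,ys][ok].astype(np.int32)+[200,120])
q=cv2.approxPolyDP(h,4,True).reshape(-1,2);print(q.tolist(),plane(c,q,.107).round(3).tolist())
E
```

```text
puck 8.043402777777779
tape 7.916666666666667
mouse 150.97048611111111
[[362, 221], [328, 255], [250, 225], [236, 188], [287, 124], [302, 126]] [[0.665, -0.393, 0.107], [0.467, -0.417, 0.107], [0.424, -0.177, 0.107], [0.542, -0.001, 0.107], [1.063, 0.229, 0.107], [1.091, 0.172, 0.107]]
```

```bash
python3 -c "
from station import bot
print(bot.hand_in())"
```

```text
the job is handed in; nothing more can be done
None
```

The sleeve was set upright in the box, the lid was led gently down to fully shut, and the job was handed in at about 21 s; no verdict came back, and the sleeve could not be seen once the lid was shut. The puck and tape show no movement; the arm hid the mouse in the last top picture, but I saw no contact with it.

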